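# Pop the feeding hatch of a rearing tub and trap it ajar

### The job

I need to slip food into the round insect-rearing tub without letting anything out: with one fingertip press the blue key on its lid so that the sprung feeding hatch pops up, and trap the hatch with the other finger before it gets half open. Finish still holding it there, clearly ajar and steady against your finger, so that I can feed them. Do not lift, tip or shove the tub along, and leave the other things where they are.

Things in the scene. Friction and masses are not known exactly. Their poses are not given: they have to be found in the camera images.
- tub: The tub to open: loose, clear, round, 200 mm across its frosted lid, 0.5 to 0.9 kg, lid surface 92 mm above the table. Origin: centre of its underside. z up; -x points from its centre to the side with the blue key. Along x on the lid: white key housing (-86 to -60 mm, 40 mm wide, its top 106 mm above the table), light blue hatch (-54 to +12 mm), hinge (+16 mm), round grey vents.
- key_top (a point): Centre of the top face of the blue push key, 20 mm (along the tub's x) by 28 mm, at tub x -73 mm, 116 mm above the table: 20 mm higher than the top of the shut hatch. It is pressed straight down and the point moves with it. Fully down (6 mm) it is 110 mm above the table, still 4 mm proud of its housing and 14 mm above the top of the shut hatch.
- key (a joint): Travel of the blue key in m: 0 up, 0.006 fully down. A spring returns it: 1.8 N to start, about 4 to 5 N fully down. Near 0.0045 it draws back the catch and the hatch springs up at once.
- hatch_top (a point): Middle of the top face of the light blue feeding hatch, a plate 66 mm (along the tub's x, from the hinge towards the key) by 84 mm (y), 4 mm thick, with a grey round mesh in it; shut, its top face is level, 96 mm above the table. The point moves with the hatch.
- hatch_hinge (a point): Middle of the hinge axis of the hatch, 94 mm above the table; the axis runs along the tub's y, at tub x +16 mm. The hatch reaches from here to 70 mm towards the key.
- hatch (a joint): Opening angle of the hatch in rad: 0 shut, 0.785 half open, 1.6 fully open. When the catch lets go, a spring with a damper (about 0.07 N m, so 1 to 2 N on a finger) swings its key-side edge up to fully open in about 1 s unless something above it stops it.
- jar: Bystander: loose clear jar with a white cap, 60 mm across, 75 mm high, beside the tub. Origin at the centre of its underside.
- cups: Bystander: loose stack of small clear cups, 72 mm across the rim, 54 mm high, beside the tub. Origin at the centre of its underside.
- brush: Bystander: loose brush, 170 mm long, lying flat on the table behind the tub (beyond the hinge side). Origin near the middle of its underside.
- spare_tub: Bystander: a second round tub, 200 mm across, 103 mm high with the round blue knob in the middle of its plain lid, to the right. Origin at the centre of its underside.

How it is judged:
On the way, in this order (a step that is already met when the one before it is completed fails the run):
1. the blue key is pressed down with a finger (value of joint key above 0.0035 m and contact force between the fingers and key above 0.5 N).
2. the popped hatch is trapped ajar against a finger (value of joint hatch between 0.1 and 0.785 rad and contact force between the fingers and hatch above 0.3 N), for 0.5 s.
At the end, for the whole second after the job is handed in: The hatch stands still, ajar between 0.1 and 0.785 rad (half open), pressing on a finger with more than 0.3 N; the tub stands upright on the table within 30 mm of where it was (all of step 2 and velocity of joint hatch between -0.1 and 0.1 rad/s and angle between tub's own z axis and vertical below 0.06 rad and height (world z) of tub below 0.005 m and distance of tub from where it was at the start of the episode below 0.03 m and linear speed of tub below 0.02 m/s); the arm keeps its last pose, push and grip.
It fails at once if the hatch gets half open or further (value of joint hatch above 0.785 rad).
It fails at once if the tub is lifted, tipped or shoved more than 30 mm (height (world z) of tub above 0.008 m or angle between tub's own z axis and vertical above 0.1 rad or distance of tub from where it was at the start of the episode above 0.03 m).
It fails at once if another thing is moved or picked up (distance of any of jar, cups, brush, spare_tub from where it was at the start of the episode above 0.02 m).
It also fails if it takes over 32 s, if anything falls off the work surface, if the arm or the gripper's body presses on something with over 40 N, if the wrist force passes 120 N, or if a joint passes its speed limit or range.

### The arm

A 6-joint arm with a two-finger parallel gripper is mounted at the origin on the work surface. World frame = base frame: x ahead of the robot, y to its left, z up, the work surface at z = 0. Lengths are in m, angles in rad, forces in N, time in s.
With the tool pointing down it reaches from about 0.35 to 0.975 m from the base axis. Payload 4.9 kg.
Tool frame: the origin (TCP) lies on the centre line of the jaws, within the pads' length; the fingertips stand ctrl.nose_length ahead of it and the grasp point (between the pads) lies 2 mm behind it (ctrl.nose_length is the distance from the TCP to the fingertips, in m); z points along the fingers, y is the direction in which the jaws open and shut (so a half turn about z gives the same grasp; the last joint's range is limited). The gripper opens to 85 mm and grips with 20 to 120 N. Pads are 22 mm wide; open, the fingers measure 114 mm over their backs; the gripper's body (76 mm by 85 mm) begins 54 mm behind the grasp point. The pads swing forward as they close: fully open they stand 13 mm farther back than shut.
Start: joints at [-1.367, 0.053, 1.613, -0, 1.476, -0.119], TCP at [0.198, -0.593, 0.248] pointing down, gripper open.
Joint ranges: [-3.01, 3.01], [-1.01, 2.22], [0.06, 2.58], [-1.02, 4.17], [0.09, 2.62], [-3.14, 3.14]. Speed limits (rad/s): [2.57, 2.57, 3.14, 3.14, 3.14, 3.14].

### API

Orientations are given as a rotation vector (axis times angle).
In Python, from station import sensors, get_image, order, ctrl gives the robot as it stands.
- The arm moves only by the tool move_arm, never from a script. Its argument "increments" is a list of rows, each a list of 5 numbers: the shift along the tool's x, y, z in cm, then the turn about the tool's z in degrees, then the finger opening in cm, from 0 to 8.54. In form: [[dx, dy, dz, twist, gripper], ...]. A call has 1 to 5 rows; each row is the pose to reach, as a shift and turn from the pose commanded when the call began, along the tool's axes at that moment; what a row does not reach only later rows make up. A row lasts 1/8 s, in which the tool goes at most 62.5 mm and 10.7 degrees, less where a joint would pass 70% of its speed; a pose out of reach is approached as far as the arm can. A call with a gripper value outside its range is refused whole. The fingers move at their own pace and stop on an object; "newtons" is the grip in N (left out, the last holds). Time passes only in rows, so rows that repeat a pose let the fingers close. It gives the time, the measured TCP pose, the force and the opening at its end, in the units of the state.
- sensors.get_obs(): the state, without advancing time (a new reading comes with each control period).
- get_image(name): name is "scene" or "side" or "wrist"; returns a dict with "image" (420x560x3 uint8, red, green, blue), "K" (3x3 intrinsics, pixels), "D" ([k1, k2, p1, p2, k3] as OpenCV has them; the pictures are not rectified), "R" (3x3) and "t" (3): a world point X has camera coordinates R X + t. Camera axes: x right, y down, z forward; pixel columns grow to the right and rows downward; lengths in m; the calibration is good to about 2 mm. A picture is of the moment at which its call begins. There is no depth.
- order.finish_job(): hands the job in, once; it reports no verdict.
The state is a dict: "t": time; "q": joint angles; "dq": joint speeds; "effort": joint torques, N m; "tool_pos": TCP position; "tool_rot": TCP orientation; "contact_force": force on the tool from outside, world axes, zero at the start; "wrist_torque": the same for the moment, N m; "opening": finger opening in m.
Only numpy, scipy, OpenCV 4.12 (cv2) and the standard library are available. Lean on these libraries where they do the work, as an engineer would, in place of code of your own. Each camera call takes 0.05 s, during which the arm holds its last target.

## Working session

There is one attempt and no reset: what is moved stays moved. The work goes in short steps, Python scripts to look and compute and a tool call to move; the robot and the scene stay as the last step left them, time stands still between calls to the robot, and variables do not carry over. Pictures are saved under pics/ and viewed, and the job is handed in when it is done.

Besides the shell and the picture viewer there is one more tool, called after ">>>" by a JSON object that holds its "op" and its "data". move_arm: Moves the arm, as the interface text tells. Its arguments: {"type":"object","properties":{"increments":{"type":"array"},"newtons":{"type":"number"}},"required":["increments"]}

```bash
ls; mkdir -p pics
python3 - <<'E'
from station import sensors,get_image,order,ctrl
import cv2
o=sensors.get_obs(); print(o); print(ctrl.nose_length)
for n in ["scene","side","wrist"]:
    d=get_image(n); cv2.imwrite(f"pics/{n}0.png",d["image"][:,:,::-1]); print(n,d["K"].tolist(),d["D"],d["R"].tolist(),d["t"])
E
```

```text
pics
{'t': 0.0, 'q': array([-1.36700204e+00,  5.33484733e-02,  1.61426524e+00,  9.09951964e-06,
        1.47602506e+00, -1.18999476e-01]), 'dq': array([-0.0021627 , -0.00064312, -0.00030124,  0.0008833 , -0.0005072 ,
       -0.00073723]), 'effort': array([-6.76006930e-04, -3.93682837e+01, -3.70180964e+01, -2.45353722e-04,
        7.16394105e-03,  1.42455536e-05]), 'tool_pos': array([ 0.19814499, -0.59214482,  0.24708537]), 'tool_rot': array([-3.09874592e+00, -5.04514875e-01,  1.21931776e-04]), 'contact_force': array([-0.26734269, -0.02378923, -0.56649993]), 'wrist_torque': array([-0.02434049,  0.01988489, -0.03533989]), 'opening': 0.08523095962554002}
0.017
scene [[405.7294649598481, 0.0, 275.6451017131845], [0.0, 405.7294649598481, 207.83952437050237], [0.0, 0.0, 1.0]] [-0.03427325  0.          0.          0.          0.        ] [[-0.6714628808387834, 0.740973232751637, -0.009811625821960079], [0.46771263196919444, 0.4134924776815959, -0.7811970716772972], [-0.574789086145632, -0.5291338575883453, -0.6242073911782414]] [ 0.47343443 -0.16979311  1.42122139]
side [[466.9844644807299, 0.0, 284.99104689794325], [0.0, 466.9844644807299, 207.7473543827953], [0.0, 0.0, 1.0]] [-0.15583892  0.          0.          0.          0.        ] [[-0.9902025206071868, -0.13930840335846287, -0.00959879872117821], [-0.09276181876063512, 0.707615436398046, -0.7004824331497699], [0.10437534748872919, -0.6927290689186638, -0.713605089606071]] [0.59038783 0.2001156  1.27203782]
wrist [[291.15046519667163, 0.0, 277.2139706269974], [0.0, 291.15046519667163, 210.97616247134937], [0.0, 0.0, 1.0]] [-0.05588869  0.          0.          0.          0.        ] [[0.3173869279025223, -0.9482922177530609, -0.0027217173956164313], [-0.9034694079618328, -0.30325454882226666, 0.3029516586779157], [-0.2881120734604781, -0.09369390784670006, -0.9530020381713356]] [-0.62417961 -0.04129973  0.3797728 ]
```

View pics/scene0.png

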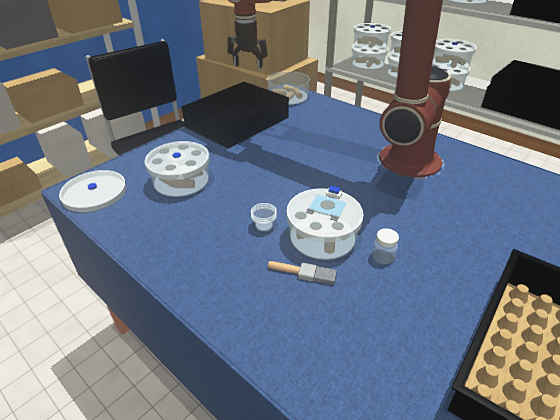

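View pics/side0.png

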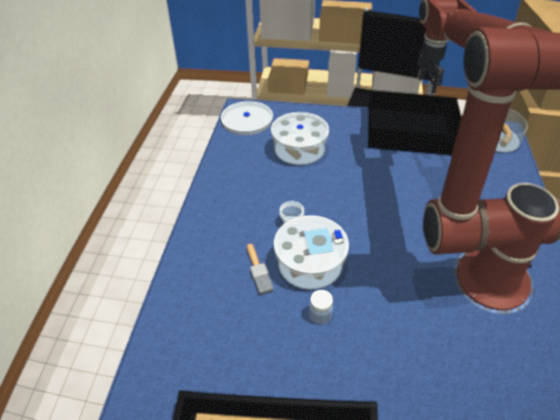

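View pics/wrist0.png

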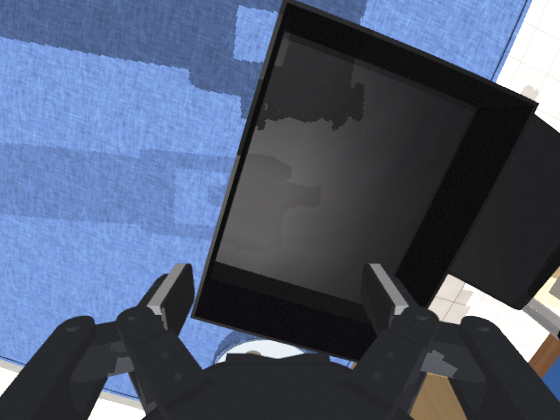

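The scene view shows the target tub at about (325,220) with its key at (334,190). In the side view the key is at about (338,237) and the hatch at (319,241). The wrist view shows only the black bin. Next I'll segment the key and the hatch.

```bash
cat > h.py <<'E'
import numpy as np,cv2
from station import get_image
def ray(d,uv,z):
    p=cv2.undistortPoints(np.array([[uv]],float),d["K"],d["D"])[0,0]
    R,t=d["R"],d["t"]; c=-R.T@t; r=R.T@np.array([p[0],p[1],1.]); return c+r*(z-c[2])/r[2]
def proj(d,X):
    return cv2.projectPoints(np.array(X,float).reshape(-1,1,3),cv2.Rodrigues(d["R"])[0],np.array(d["t"],float),d["K"],d["D"])[0][:,0]
E
python3 - <<'E'
from h import *
boxes={"scene":(280,180,370,262),"side":(268,212,355,290)}
for n,(a,b,c,e) in boxes.items():
    d=get_image(n); im=d["image"]; cr=im[b:e,a:c].astype(int)
    R,G,B=cr[...,0],cr[...,1],cr[...,2]
    def cen(m):
        v,u=np.nonzero(m); return u.mean()+a,v.mean()+b,len(u),(u.min()+a,u.max()+a,v.min()+b,v.max()+b)
    key=(B>120)&(R<60)&(G<100)&(B-G>80)
    hat=(B>180)&(B-R>40)&(R>110)&(G>150)
    for nm,m,z in [("key",key,.114),("hat",hat,.096)]:
        s=cen(m); print(n,nm,s,ray(d,s[:2],z))
    cv2.imwrite(f"pics/{n}c.png",cv2.resize(im[b:e,a:c,::-1],None,fx=7,fy=7,interpolation=cv2.INTER_NEAREST))
E
```

```text
scene key (np.float64(334.6), np.float64(190.2), 10, (np.int64(330), np.int64(339), np.int64(189), np.int64(191))) [ 0.45878522 -0.00767776  0.114     ]
scene hat (np.float64(326.3622828784119), np.float64(204.93300248138956), 403, (np.int64(286), np.int64(345), np.int64(189), np.int64(216))) [0.50583022 0.00129756 0.096     ]
side key (np.float64(337.6428571428571), np.float64(234.14285714285714), 28, (np.int64(335), np.int64(340), np.int64(231), np.int64(237))) [ 0.45445035 -0.01064113  0.114     ]
side hat (np.float64(318.71401869158876), np.float64(239.19065420560747), 535, (np.int64(273), np.int64(348), np.int64(212), np.int64(253))) [ 0.50372403 -0.00190469  0.096     ]
```

View pics/scenec.png

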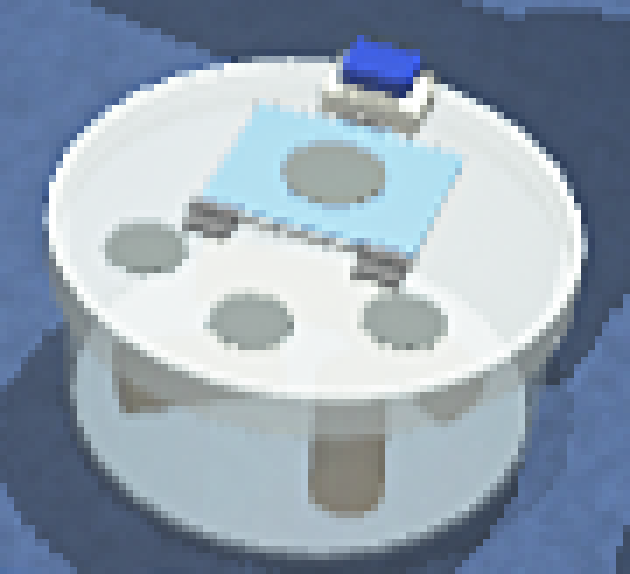

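View pics/sidec.png

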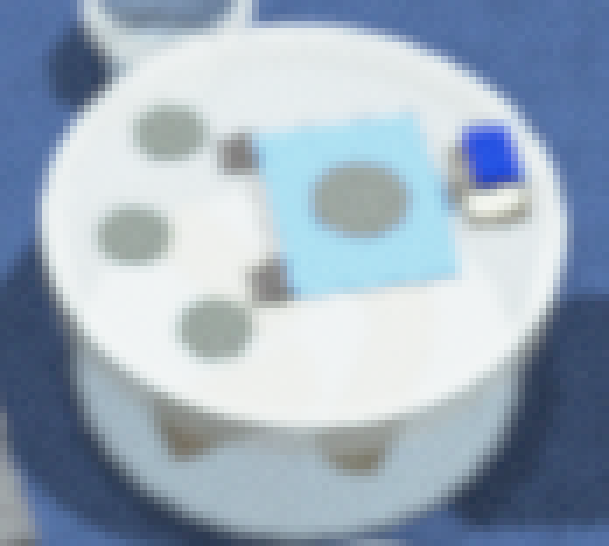

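```bash
cat > fit.py <<'E'
from h import *
from scipy.optimize import least_squares
L=[(-.054,-.042,.096),(-.054,.042,.096),(.012,.042,.096),(.012,-.042,.096),(-.073,0,.116)]
px={"scene":[(262,102),(463,155),(415,257),(197,205),(383,62)],"side":[(415,112),(458,275),(292,298),(258,135),(492,153)]}
off={"scene":(280,180),"side":(268,212)}
D={n:get_image(n) for n in px}
def W(p):
    c,s=np.cos(p[2]),np.sin(p[2]); return [(p[0]+c*x-s*y,p[1]+s*x+c*y,z) for x,y,z in L]
def res(p,ns=("scene","side")):
    return np.concatenate([(proj(D[n],W(p))-[(off[n][0]+(u+.5)/7-.5,off[n][1]+(v+.5)/7-.5) for u,v in px[n]]).ravel() for n in ns])
for ns in [("scene",),("side",),("scene","side")]:
    r=least_squares(res,[.52,0,.15],kwargs=dict(ns=ns)); print(ns,r.x,np.round(r.fun,1)); print("key",np.round(W(r.x)[4],4))
E
python3 fit.py
```

```text
('scene',) [0.52465858 0.00991478 0.31167236] [-0.5  0.2  0.6  0.2 -0.   0.2  0.2 -0.6 -0.3 -0.1]
key [ 0.4552 -0.0125  0.116 ]
('side',) [0.52433934 0.00894303 0.28235914] [ 0.4  0.1  0.7  0.2 -0.2 -0.1 -0.8 -0.4 -0.1  0. ]
key [ 0.4542 -0.0114  0.116 ]
('scene', 'side') [0.52441133 0.00933831 0.29627288] [-0.2  0.1  0.7  0.3 -0.3  0.2  0.1 -0.9 -0.  -0.1  0.1  0.1  0.8  0.1
 -0.   0.1 -1.  -0.2 -0.2 -0.2]
key [ 0.4546 -0.012   0.116 ]
```

The fit residuals are under 1 px. The tub is at (0.524, 0.009) with yaw 0.296, and the key is at (0.455, −0.012). I'll align the jaw axis with the tub's x, so one finger is over the key and the other over the hatch. Pressing the key to about 110 mm then traps the hatch at about 0.3 rad. Moving over now.

>>> {"op": "move_arm", "data": {"increments": [[3.7,-3.9,0,0,3.0],[7.5,-7.8,0,0,3.0],[11.2,-11.7,0,0,3.0],[15,-15.6,0,0,3.0],[18.7,-19.5,0,0,3.0]], "newtons": 60}}

```text
t: 0.98
tool_pos: [0.3143, -0.3468, 0.2484]
tool_rot: [3.1, 0.504, 0.001]
contact_force: [0.3, 0.1, -0.5]
opening: 0.03
```

>>> {"op": "move_arm", "data": {"increments": [[3.7,-3.9,0,0,3.0],[7.5,-7.8,0,0,3.0],[11.2,-11.7,0,0,3.0],[15,-15.6,0,0,3.0],[18.7,-19.5,0,0,3.0]]}}

```text
t: 1.6
tool_pos: [0.4298, -0.1025, 0.2487]
tool_rot: [3.1, 0.505, 0.002]
contact_force: [0.9, 0.3, -0.7]
opening: 0.0302
```

>>> {"op": "move_arm", "data": {"increments": [[3.7,-3.9,0,0,3.0],[7.5,-7.8,0,-10,3.0],[7.5,-7.8,0,-20,3.0],[7.5,-7.8,0,-30,3.0],[7.5,-7.8,0,-40,3.0]]}}

```text
t: 2.22
tool_pos: [0.4756, -0.0061, 0.2483]
tool_rot: [2.736, 1.544, 0.0]
contact_force: [-0.6, 0.2, -0.2]
opening: 0.0302
```

>>> {"op": "move_arm", "data": {"increments": [[0,0,0,-10,3.0],[0,0,0,-20,3.0],[0,0,0,-30,3.0],[0,0,0,-40,3.0],[0,0,0,-48.5,3.0]]}}

```text
t: 2.85
tool_pos: [0.4756, -0.0064, 0.2484]
tool_rot: [1.862, 2.53, 0.0]
contact_force: [0.9, 0.6, 0.3]
opening: 0.0302
```

Run:
```python
from h import *
from station import sensors,ctrl
from scipy.spatial.transform import Rotation as Ro
o=sensors.get_obs(); print(o["t"],o["tool_pos"],o["opening"],ctrl.nose_length,o["contact_force"]); print(Ro.from_rotvec(o["tool_rot"]).as_matrix().round(3))
for n in ["wrist","side","scene"]:
    d=get_image(n); cv2.imwrite(f"pics/{n}1.png",d["image"][:,:,::-1])
    if n=="wrist": print(proj(d,[(.4546,-.012,.116)]))
    else:
        im=d["image"][120:270,220:420,::-1]; cv2.imwrite(f"pics/{n}1.png",cv2.resize(im,None,fx=4,fy=4,interpolation=cv2.INTER_CUBIC))
```

```text
2.85 [ 0.47557475 -0.00644273  0.24837617] 0.030245685074314105 0.017 [0.90181763 0.5636074  0.25972231]
[[-0.297  0.955  0.   ]
 [ 0.955  0.297 -0.   ]
 [-0.     0.    -1.   ]]
[[255.65489539 205.13072815]]
```

View pics/wrist1.png

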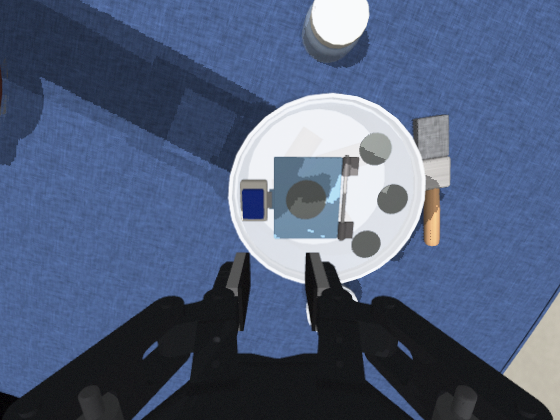

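View pics/side1.png

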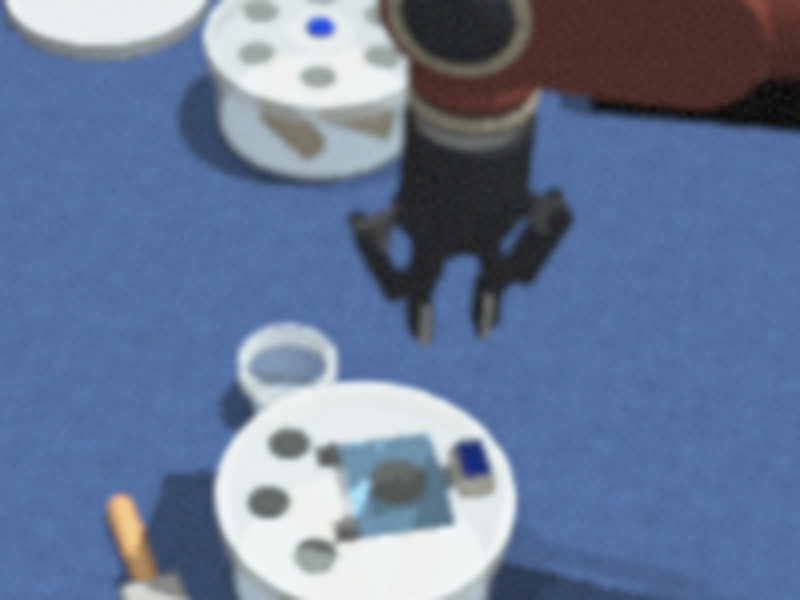

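View pics/scene1.png

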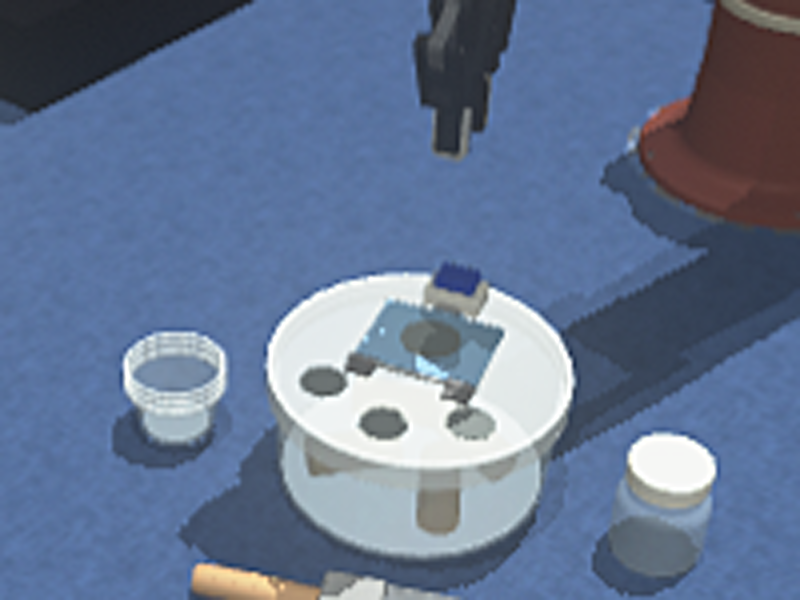

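Run:
```python
from h import *
from station import sensors
d=get_image("side"); o=sensors.get_obs(); p=o["tool_pos"]; y=np.array([.955,.297,0])
f=lambda u,v:(220+(u+.5)/4-.5,120+(v+.5)/4-.5)
for uv in [(425,338),(487,332)]: 
    X=ray(d,f(*uv),.231); print(X,(X-p)@y)
for s in (-1,1):
  for e in (.015,.020,.025,.03):
    q=proj(d,[p+s*e*y-[0,0,.017]])[0]; print(s,e,(q-[220,120])*4)
im=d["image"][175:215,310:360,::-1]; cv2.imwrite("pics/sz.png",cv2.resize(im,None,fx=15,fy=15,interpolation=cv2.INTER_NEAREST))
d=get_image("wrist")
for s in (-1,1):
  for e in (.015,.020,.025,.03):
   print("w",s,e,proj(d,[p+s*e*y-[0,0,.017]])[0])
im=d["image"][240:340,200:360,::-1]; cv2.imwrite("pics/wz.png",cv2.resize(im,None,fx=5,fy=5,interpolation=cv2.INTER_NEAREST))
```

```text
[ 0.49162848 -0.00241672  0.231     ] 0.01651509057468341
[ 0.45360034 -0.0127439   0.231     ] -0.0228689500057154
-1 0.015 [473.12107753 331.04929937]
-1 0.02 [480.89891848 330.08742474]
-1 0.025 [488.66599265 329.1268456 ]
-1 0.03 [496.42218981 328.16757566]
1 0.015 [426.23418719 336.84697395]
1 0.02 [418.38412187 337.817526  ]
1 0.025 [410.52419597 338.78926082]
1 0.03 [402.65452584 339.76216391]
w -1 0.015 [252.85448819 266.36744197]
w -1 0.02 [243.7408718  266.40208749]
w -1 0.025 [234.64021425 266.43055047]
w -1 0.03 [225.55553405 266.45281652]
w 1 0.015 [307.63883926 266.03054378]
w 1 0.02 [316.75835154 265.953025  ]
w 1 0.025 [325.86654688 265.86943947]
w 1 0.03 [334.96037478 265.77980177]
```

View pics/sz.png

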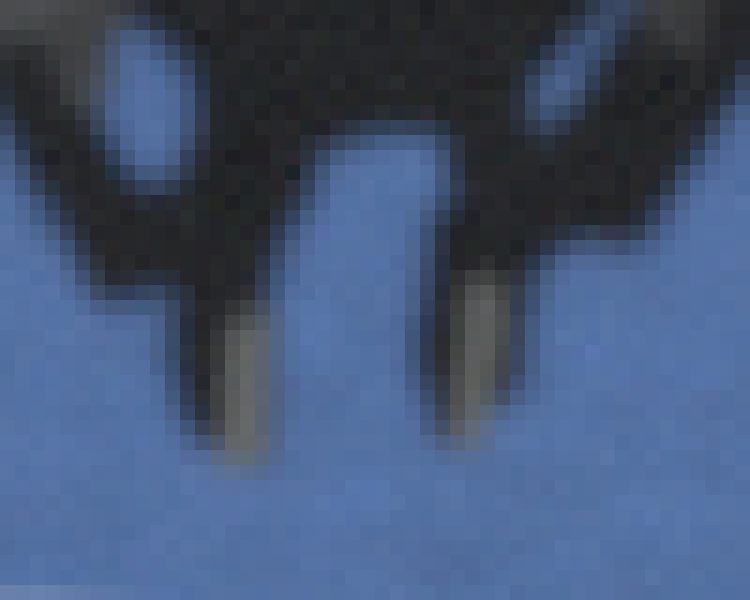

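View pics/wz.png

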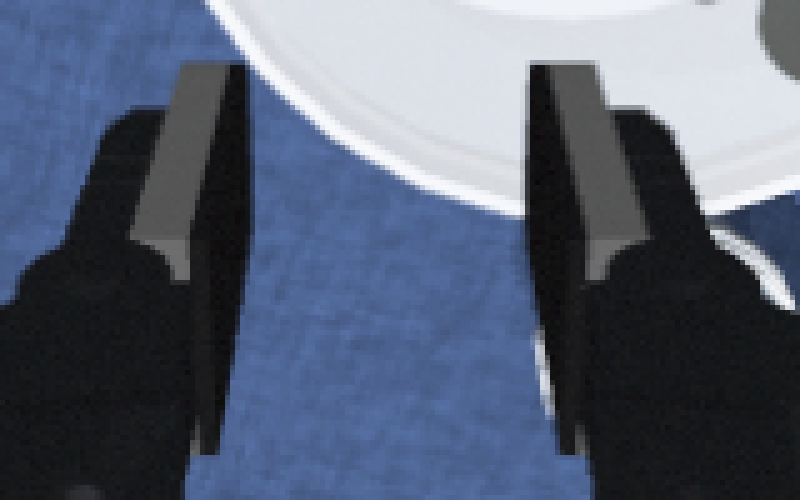

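The wrist view shows the tips about 8 mm thick, centred about ±19 mm from the TCP. The key is at (254,203) against a predicted (256,205), which agrees. Next I'll move 1.5 mm toward the key and come down to about 10 mm above it.

>>> {"op": "move_arm", "data": {"increments": [[0,-0.15,2.5,0,3.0],[0,-0.15,5,0,3.0],[0,-0.15,7.5,0,3.0],[0,-0.15,10,0,3.0],[0,-0.15,10.5,0,3.0]]}}

```text
t: 3.72
tool_pos: [0.4729, -0.0066, 0.1413]
tool_rot: [-1.868, -2.521, 0.003]
contact_force: [0.3, 0.5, -0.0]
opening: 0.0304
```

>>> {"op": "move_arm", "data": {"increments": [[0,0,0,0,3.0],[0,0,0,0,3.0]]}}

```text
t: 3.98
tool_pos: [0.4751, -0.007, 0.1448]
tool_rot: [1.868, 2.523, 0.002]
contact_force: [-0.3, -0.3, 1.1]
opening: 0.0296
```

```bash
cat > look.py <<'E'
import sys
from h import *
from station import sensors
k=sys.argv[1]
o=sensors.get_obs(); print(o["t"],o["tool_pos"],o["opening"],o["contact_force"],o["wrist_torque"])
B={"side":(285,190,365,250),"scene":(280,150,376,222),"wrist":(160,130,400,310)}
for n,(a,b,c,e) in B.items():
    d=get_image(n); im=d["image"][b:e,a:c,::-1]; f=min(800//(c-a),600//(e-b)); cv2.imwrite(f"pics/{n}{k}.png",cv2.resize(im,None,fx=f,fy=f,interpolation=cv2.INTER_CUBIC))
E
python3 look.py 2
```

```text
3.975 [ 0.47506544 -0.00702383  0.14475374] 0.029643095783998197 [-0.31952472 -0.29970651  1.11130025] [ 0.01798785  0.01604442 -0.02847274]
```

View pics/wrist2.png

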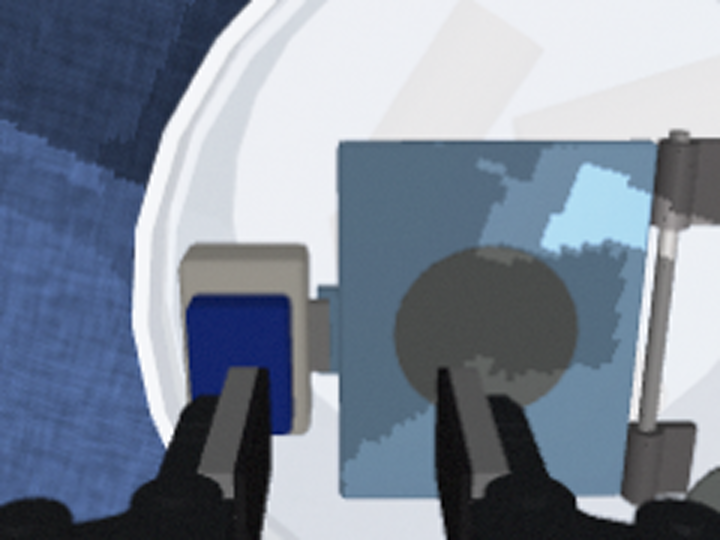

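View pics/side2.png

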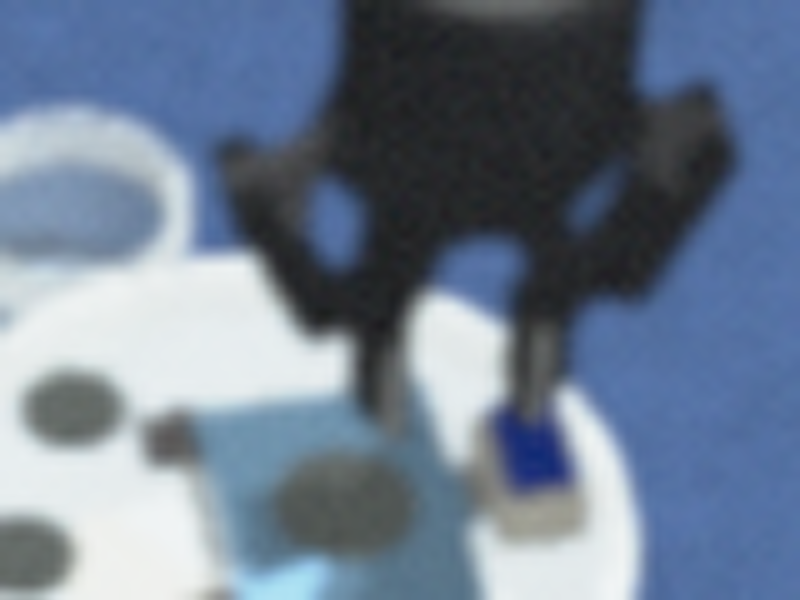

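View pics/scene2.png

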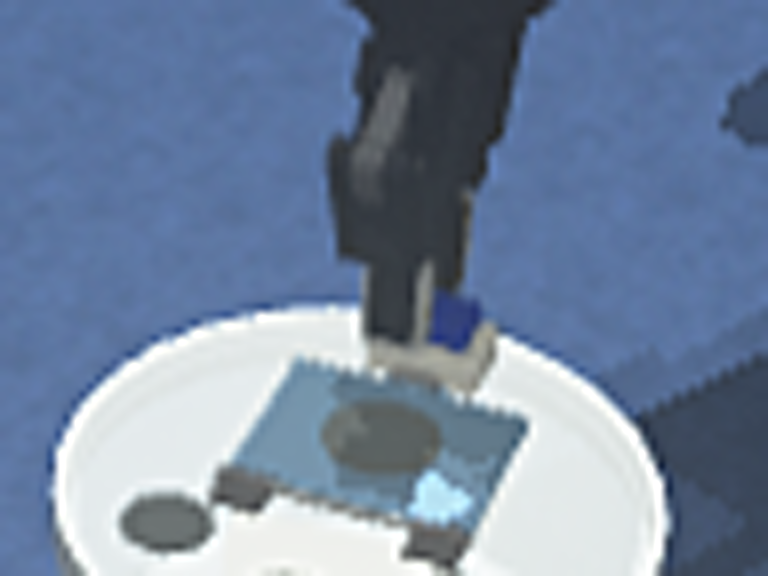

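The key finger looks about 2–3 mm too close to the hatch, but it is still over the key. The wrist crop has the finger at x≈257 and the key centre at 241. I'll correct that and come down slowly.

>>> {"op": "move_arm", "data": {"increments": [[0,-0.1,0,0,3.0],[0,-0.2,0.2,0,3.0],[0,-0.2,0.4,0,3.0],[0,-0.2,0.6,0,3.0],[0,-0.2,0.6,0,3.0]]}}

```text
t: 4.75
tool_pos: [0.4721, -0.0074, 0.1369]
tool_rot: [-1.868, -2.525, 0.0]
contact_force: [0.4, 0.0, 0.1]
opening: 0.0299
```

>>> {"op": "move_arm", "data": {"increments": [[0,0,0,0,3.0],[0,0,0,0,3.0],[0,0,0,0,3.0],[0,0,0,0,3.0]]}}

```text
t: 5.25
tool_pos: [0.4723, -0.0075, 0.1373]
tool_rot: [1.869, 2.525, 0.0]
contact_force: [0.3, -0.1, 0.3]
opening: 0.0301
```

```bash
python3 look.py 3
```

```text
5.25 [ 0.47228073 -0.00745239  0.13734726] 0.03010858991119791 [ 0.34026435 -0.07075184  0.30861434] [ 0.00123546 -0.02944764  0.04940985]
```

View pics/wrist3.png

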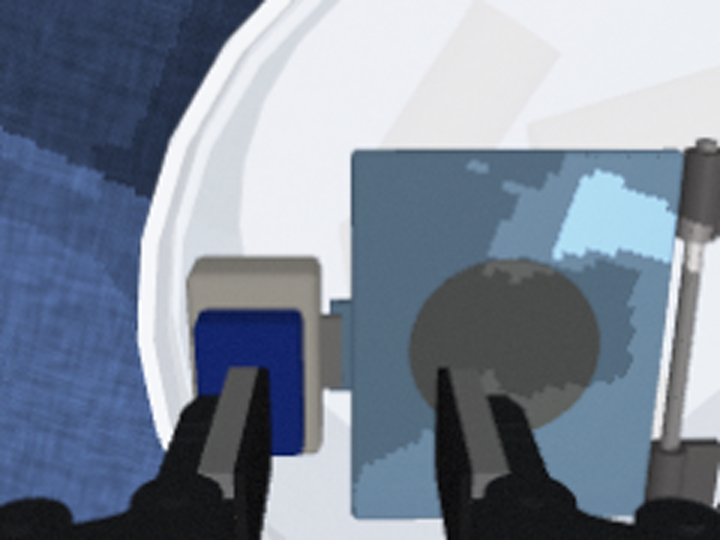

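View pics/side3.png

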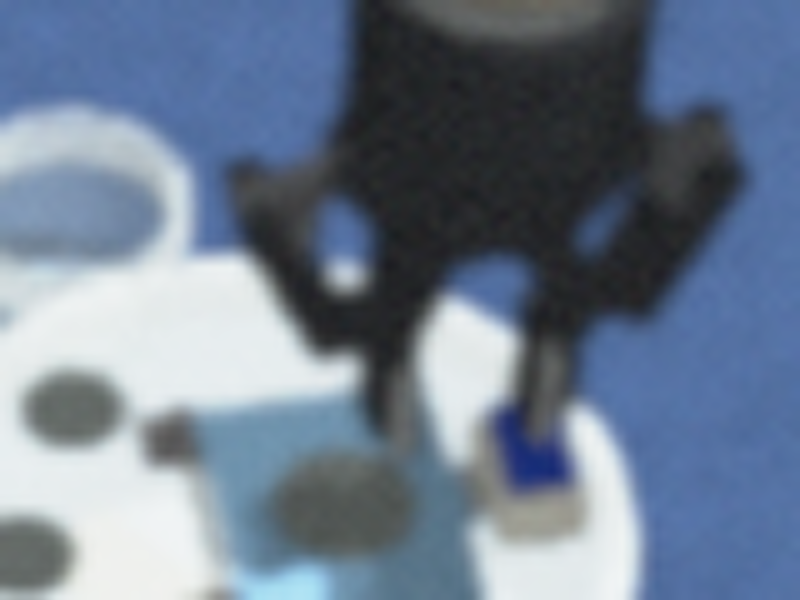

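The key finger is now close to the key's centre: wrist crop x≈247 against 248 for the key. The tip is about 4 mm above the key, so I'll press slowly.

>>> {"op": "move_arm", "data": {"increments": [[0,0,0.15,0,3.0],[0,0,0.3,0,3.0],[0,0,0.45,0,3.0],[0,0,0.55,0,3.0],[0,0,0.6,0,3.0]]}}

```text
t: 6.02
tool_pos: [0.4722, -0.0074, 0.1315]
tool_rot: [-1.869, -2.525, 0.0]
contact_force: [-1.8, -0.5, 2.4]
opening: 0.0301
```

Contact: 2.4 N with the tip at about 114.5 mm. I'll press 4 mm further.

>>> {"op": "move_arm", "data": {"increments": [[0,0,0.1,0,3.0],[0,0,0.2,0,3.0],[0,0,0.3,0,3.0],[0,0,0.4,0,3.0],[0,0,0.4,0,3.0]]}}

```text
t: 6.65
tool_pos: [0.4723, -0.0074, 0.1275]
tool_rot: [-1.869, -2.525, 0.0]
contact_force: [-3.2, 0.2, 4.2]
opening: 0.0297
```

```bash
python3 look.py 4
```

```text
6.65 [ 0.4722824  -0.00744496  0.12745224] 0.029742368734211988 [-3.2315992   0.24349384  4.2198422 ] [0.00428697 0.45775844 0.00447997]
```

View pics/wrist4.png

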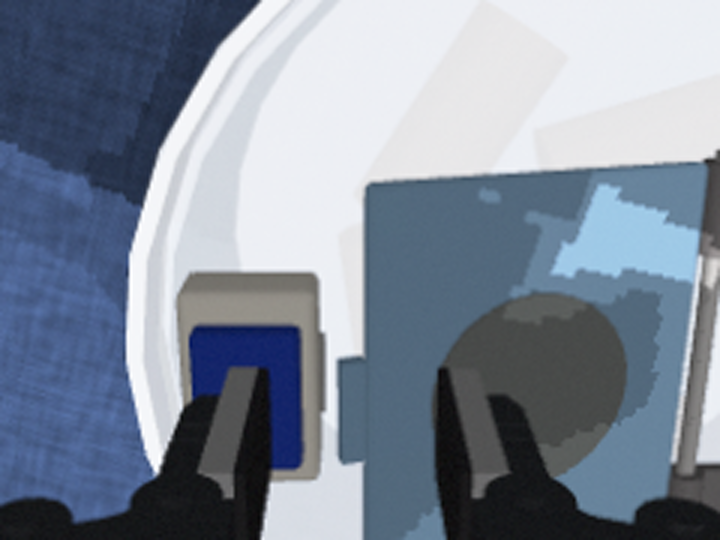

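View pics/side4.png

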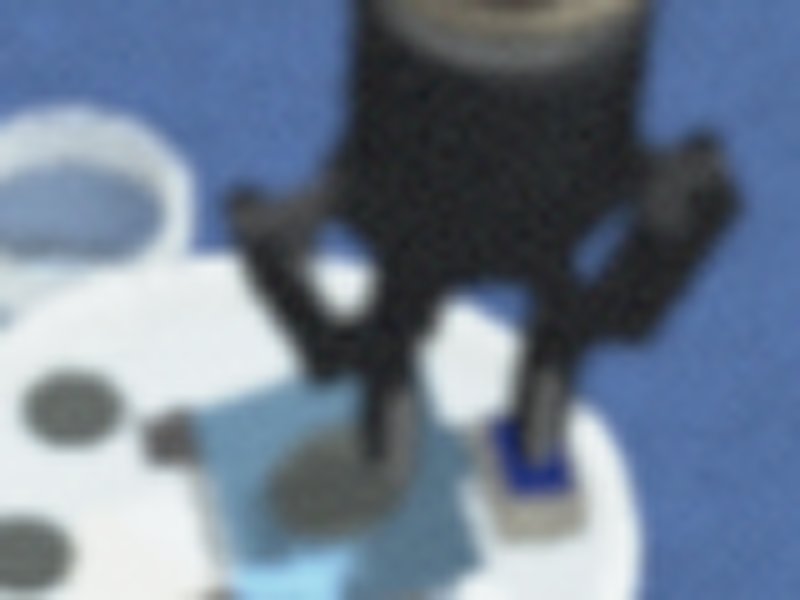

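View pics/scene4.png

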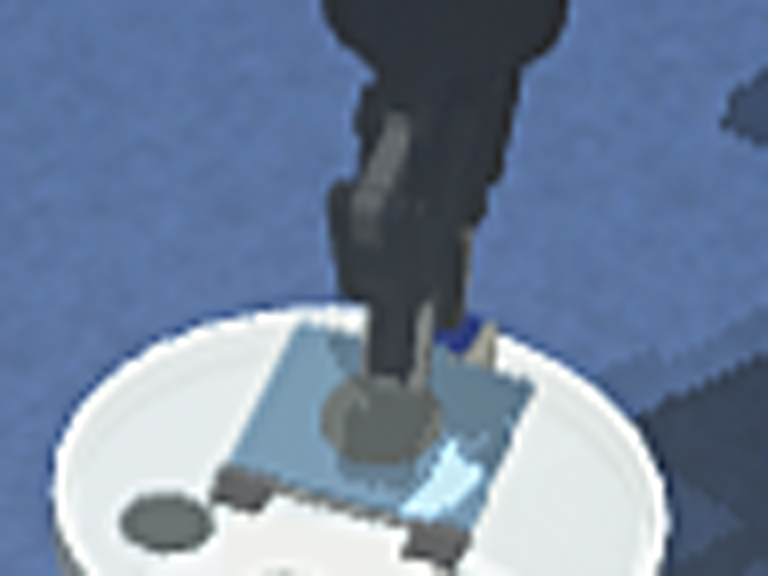

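The hatch has popped and rests under the second finger. In the wrist crop its edge has left the catch at (340,410) and the plate is tilted. I'll hold, then measure the angle and check that it is steady.

>>> {"op": "move_arm", "data": {"increments": [[0,0,0,0,3.0],[0,0,0,0,3.0],[0,0,0,0,3.0],[0,0,0,0,3.0],[0,0,0,0,3.0]]}}

```text
t: 7.42
tool_pos: [0.4723, -0.0074, 0.1273]
tool_rot: [-1.869, -2.525, -0.0]
contact_force: [-2.4, 0.9, 4.4]
opening: 0.03
```

```bash
python3 look.py 5
python3 - <<'E'
from h import *
x0,y0,a=.5244,.0093,.296
def T(x,y,z): return (x0+np.cos(a)*x-np.sin(a)*y,y0+np.sin(a)*x+np.cos(a)*y,z)
B={"side":(285,190,10),"scene":(280,150,8),"wrist":(160,130,3)}
for n,(u,v,f) in B.items():
    d=get_image(n); im=cv2.imread(f"pics/{n}5.png")
    for th,col in [(0,(0,0,255)),(.27,(0,255,0)),(.5,(0,255,255))]:
        P=[]
        for s,y in [(70,.042),(70,-.042),(4,-.042),(4,.042)]:
            r=s/1000; P.append(T(.016-r*np.cos(th)+.002*np.sin(th),y,.094+r*np.sin(th)+.002*np.cos(th)))
        q=((proj(d,P)-[u,v]+.5)*f-.5).round().astype(np.int32); cv2.polylines(im,[q],True,col,1)
    cv2.imwrite(f"pics/{n}5o.png",im)
E
```

```text
7.425 [ 0.47227638 -0.00744341  0.12733093] 0.03002648373509032 [-2.37463608  0.90441185  4.43677442] [0.06820706 0.49072454 0.00488097]
```

View pics/side5o.png

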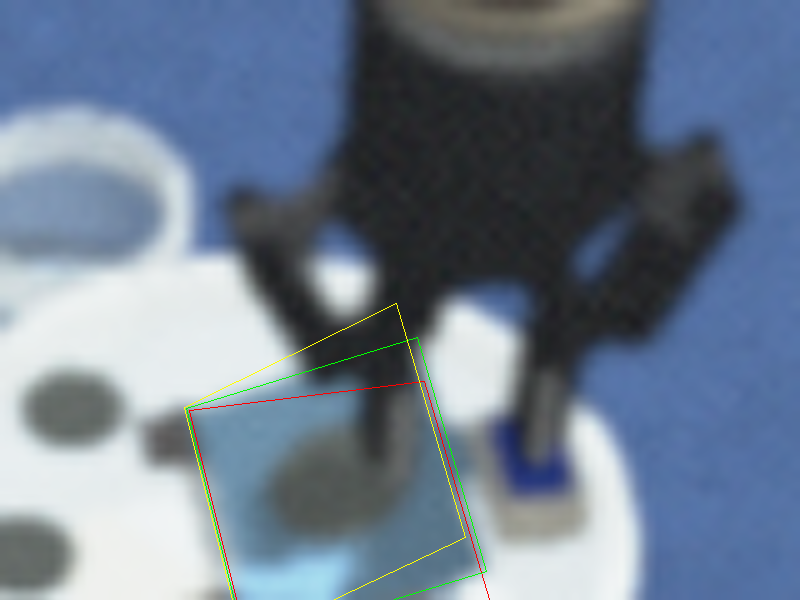

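View pics/scene5o.png

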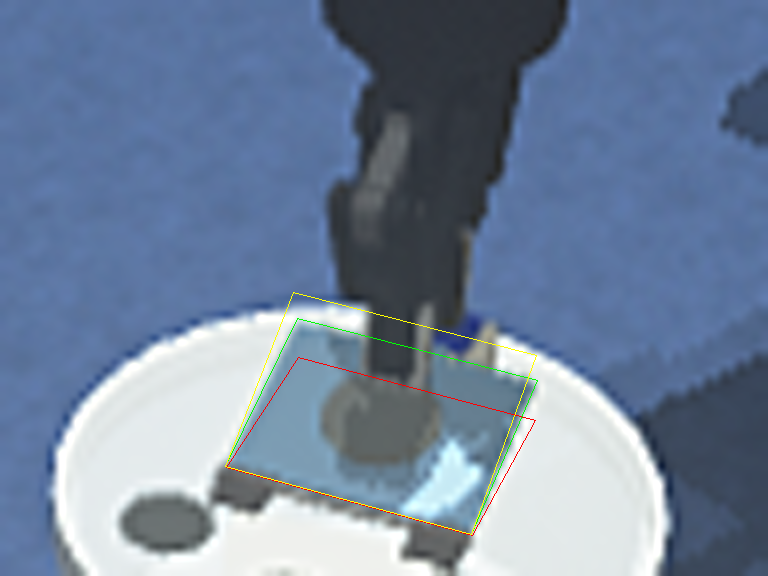

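View pics/wrist5o.png

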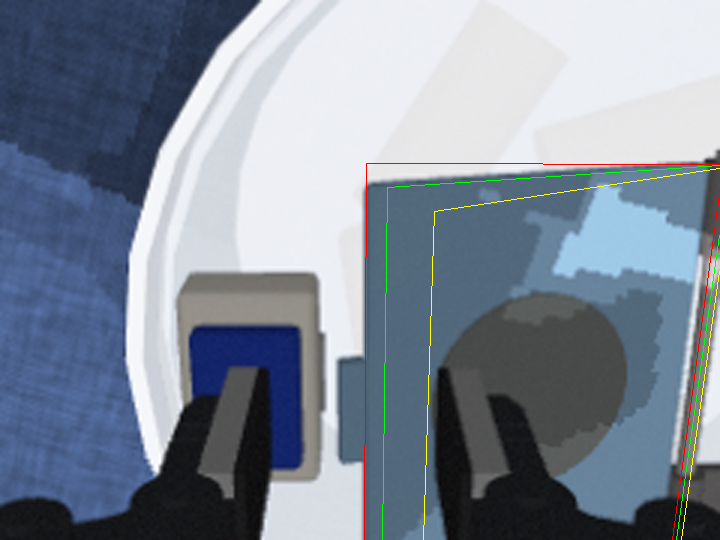

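The green 0.27 rad outline matches the hatch in the scene and side views, and the wrist view suggests slightly less, about 0.24. The picture hasn't changed over the hold. One more short hold, then I'll hand in.

>>> {"op": "move_arm", "data": {"increments": [[0,0,0,0,3.0],[0,0,0,0,3.0],[0,0,0,0,3.0],[0,0,0,0,3.0]]}}

```text
t: 8.22
tool_pos: [0.4723, -0.0075, 0.1273]
tool_rot: [1.869, 2.525, 0.0]
contact_force: [-1.6, 1.1, 4.5]
opening: 0.03
```

Run:
```python
from station import order,sensors
o=sensors.get_obs(); print(o["t"],o["tool_pos"],o["contact_force"])
print(order.finish_job())
```

```text
8.225 [ 0.47227409 -0.00746468  0.12732125] [-1.61397587  1.08433652  4.45947229]
the job is handed in; nothing more can be done
None
```

The hatch is popped and held ajar under the second finger, and I handed the job in at 8.2 s. No verdict was reported. One fingertip pressed the blue key down to about 5.7 mm, and I left it pressed. The other finger was already waiting over the hatch, so it stopped there.

**Last checks:**
- **Hatch angle:** about 0.24–0.27 rad from overlays in three camera views. The side and scene views fit 0.27, while the wrist view suggested slightly less, within the calibration error.
- **Steadiness:** the arm pose did not change over the last 1.5 s of holding. Total vertical force on the tool was steady at about 4.4 N.
- **Hatch contact:** I could not measure the force between finger and hatch separately. I infer it from the hatch having stopped under the finger. The 4.4 N total is a little below the 5.5 N or so that key and hatch together should give.
- **Sideways force:** a small force on the fingers fell from about 3 N to 2 N during the hold.
- **Tub:** no visible shift in the scene and side views. The wrist overlay differed by 2–3 mm, which is about the calibration accuracy.
- **Other things:** I kept the arm clear of them and saw nothing disturbed, but I did not measure their positions again.

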